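# Hold the pedal caddy open for the cook and let its lid down softly

## Task

The tuna tin has been left under the pedal of the taller of the two waste caddies: push it aside along the worktop with your fingers until the pedal can go all the way down. Then press that pedal right down with your fingertips so that the lid stands wide open, and keep it there for a good three seconds while the cook tips the peelings in; after that let the pedal come up slowly, so that the lid closes under control and never drops or bangs, and move clear. Do not grip or lift anything, do not touch the lid itself, and leave the lower caddy shut and everything else where it stands.

Things in the scene. Friction and masses are not known exactly. Their poses are not given: they have to be found in the camera images.
- tall_caddy: The taller pedal caddy, fixed to the worktop: cream tub on a black plinth, 165 mm wide (y), 185 mm deep (x), 170 mm to the rim, lid closed about 188 mm. Origin: centre of its underside, on the worktop. Its -x axis points out of the front face, where the steel pedal sticks out towards the robot; the lid is hinged along the rear top edge (z about 0.18).
- tall_caddy_tread_top (a point): Centre of the upper face of the tall caddy's pedal tread, a steel plate 70 mm wide (y), 44 mm deep (x) and 9 mm thick, 75 mm in front of the caddy's front face and 167.5 mm from the caddy's origin along its -x. At rest its top is 55 mm and its underside 46 mm above the worktop; fully pressed, its centre has gone down 36 mm (top about 19 mm above the worktop, sloping 12 degrees down to the front). The point moves with the tread.
- tall_caddy_pedal: The tall caddy's pedal lever with its tread plate, as a body. Its origin is NOT at the plate but at the lever's pivot under the middle of the tub (50 mm above the worktop); press at the point. Wall cabinets hang over the rear of the worktop, 0.45 m up: over the pedals keep the fingertips under about 0.13 m and come and go from the robot's side.
- tall_caddy_pedal_hinge (a joint): Turn of the tall caddy's pedal lever, rad: 0 up (at rest), 0.215 fully down. Pressing takes about 7 to 15 N at the tread. The lid turns 5.6 times as far as the pedal: 1 mm of tread travel is 0.033 rad of lid. Nothing holds it down: let go, it springs up and the lid slams in about a quarter of a second.
- tall_caddy_lid_hinge (a joint): Opening of the tall caddy's lid, rad: 0 shut, 1.2 wide open with the pedal fully down. Moved by the pedal through a rod; no damper. Eased means a tread rising at about 25 mm/s or less (lid under 0.9 rad/s); a lid that comes down faster than 2 rad/s over its last 0.6 rad counts as dropped. Wide open means more than 1.05.
- tall_caddy_lid: The lid panel of the tall caddy, 197 mm deep, 173 mm wide, 12 to 18 mm thick; origin on the hinge line at the rear top of the tub, panel along its -x. Its front edge swings up and back, away from the pedal, to about 360 mm above the worktop. Not to be touched.
- tuna_tin: Low round tuna tin, 86 mm across and 40 mm high, about 0.23 kg, loose, standing upright on the worktop; origin at the centre of its underside. At first its rear part lies under the front of the tall caddy's tread, so that the pedal strikes it after 6 mm; its centre lies 16 to 30 mm in front of the tread's front edge. It slides when pushed at its side.
- low_caddy_tread_top (a point): Centre of the upper face of the lower caddy's pedal tread. The lower caddy is of the same make, plan size (165 x 185 mm), pedal and pedal height, but only 115 mm to the rim; fixed. Its own origin lies 167.5 mm behind this point, away from the robot. The two caddies stand side by side, pedals to the robot, and may stand either way round.
- low_caddy_lid_hinge (a joint): Opening of the low caddy's lid, rad: 0 shut. Must stay shut.
- pepper_mill: Dark wooden pepper mill, 58 mm across, 170 mm high, loose, to the left of the caddies; origin at the centre of its underside. Bystander.
- mug_far: White mug, 82 mm across and 94 mm high with a handle, loose, to the right of the caddies; origin at the centre of its underside. Bystander.
- salt_shaker: Glass salt shaker, 44 mm across, 90 mm high, loose, to the right of the caddies; origin at the centre of its underside. Bystander.
There are look-alikes about, which are no part of the job. Of the things that look like the tuna_tin, take the one that is farthest to the robot's right at the start.

How it is judged:
On the way, in this order (a step that is already met when the one before it is completed fails the run):
1. the tin stands clear of the tall caddy's tread (centre at least 66 mm from the tread's) (horizontal distance between tuna_tin and tall_caddy_tread_top above 0.066 m and value of joint tall_caddy_lid_hinge below 0.3 rad), for 0.2 s.
2. the fingers hold the tall caddy's pedal down with the lid wide open (over 1.05 rad) for 2.5 s (value of joint tall_caddy_lid_hinge above 1.05 rad and contact force between the fingers and tall_caddy_pedal above 0.5 N), for 2.5 s.
At the end, for the whole second after the job is handed in: Both lids are shut (within 0.03 rad), the tin stands upright and still on the worktop with its centre at least 66 mm from the middle of the tall caddy's tread (value of joint each of tall_caddy_lid_hinge, low_caddy_lid_hinge below 0.03 rad and horizontal distance between tuna_tin and tall_caddy_tread_top above 0.066 m and height (world z) of tuna_tin between -0.006 and 0.006 m and angle between tuna_tin's own z axis and vertical below 0.1 rad and linear speed of tuna_tin below 0.01 m/s); the robot touches nothing.
It fails at once if the tall caddy's lid drops: it closes faster than 2 rad/s over its last 0.6 rad (value of joint tall_caddy_lid_hinge below 0.6 rad and velocity of joint tall_caddy_lid_hinge below -2 rad/s).
It fails at once if the robot touches the tall caddy's lid (contact force between any of the fingers, the arm and tall_caddy_lid above 1 N).
It fails at once if the tin is lifted or tipped (height (world z) of tuna_tin above 0.015 m or angle between tuna_tin's own z axis and vertical above 0.3 rad).
It fails at once if the low caddy is opened (value of joint low_caddy_lid_hinge above 0.2 rad).
It fails at once if the pepper mill, mug or salt shaker is shifted more than 25 mm (distance of any of pepper_mill, mug_far, salt_shaker from where it was at the start of the episode above 0.025 m).
It also fails if it takes over 54 s, if anything falls off the work surface, if the arm or the gripper's body presses on something with over 40 N, if the wrist force passes 120 N, or if a joint passes its speed limit or range.

## Robot

A 7-joint arm with a two-finger parallel gripper is mounted at the origin on a cart in front of the work surface, level with it; the furniture and walls round the work are solid. World frame = base frame: x ahead of the robot, y to its left, z up, the work surface at z = 0. Lengths are in m, angles in rad, forces in N, time in s.
With the tool pointing down it reaches from about 0.425 to 0.825 m from the base axis. Payload 3.6 kg.
Tool frame: the origin (TCP) lies between the finger pads; the fingertips stand 8 mm ahead of it and the grasp point (between the pads) lies 11 mm behind it; z points along the fingers, y is the direction in which the jaws open and shut (so a half turn about z gives the same grasp; the last joint's range is limited). The gripper opens to 93 mm and grips with 3 to 60 N. Pads are 15 mm wide; open, the fingers measure 128 mm over their backs; the gripper's body (75 mm by 188 mm) begins 65 mm behind the grasp point.
Start: joints at [1.212, 0.615, -0.013, 1.423, 0.008, 1.103, -0.04], TCP at [0.212, -0.614, 0.204] pointing down, gripper open.
Joint ranges: [-3.12, 3.12], [-0.3, 2.06], [-1.34, 1.32], [0.26, 2.42], [-1.36, 4.5], [0.01, 1.98], [-2.84, 2.84]. Speed limits (rad/s): [2.79, 2.79, 3.14, 3.14, 3.14, 3.14, 3.14].

## Interface

Orientations are given as a unit quaternion [w, x, y, z].
In Python, from station import env, imaging, workorder gives the robot as it stands. The module is installed in compiled form; this text tells all that it offers.
- The arm moves only by the shell command python3 -m pendant 'ROWS' [OPENING] [FORCE]. ROWS is JSON, a list of rows, each a list of 6 numbers: the shift along the tool's x, y, z each as a share of 0.05 m, from -1 to 1, then the turn, a rotation vector about the tool's x, y, z each as a share of 0.12 rad, from -1 to 1. A call has 1 to 20 rows; each row shifts and turns the pose as measured when the row begins, along the tool's axes as they then stand; what a row does not reach is not made up. A row lasts 1/8 s, in which the tool goes at most 62.5 mm and 10.7 degrees, less where a joint would pass 70% of its speed; a pose out of reach is approached as far as the arm can. A call with a number of a shift or a turn outside -1 to 1 is refused whole. A call with a gripper value outside its range is refused whole. OPENING is the opening, from -1 (shut) to 1 (fully open), set as the call begins (- or left out, the last holds). The fingers move at their own pace and stop on an object; FORCE is the grip in N (left out, the last holds). Time passes only in rows, so rows that do not move let the fingers close. It gives the time, the measured TCP pose, the force and the opening at its end, in the units of the state.
- env.sense(): the state, without advancing time (a new reading comes with each control period).
- imaging.camera(name): name is "side" or "top" or "wrist"; returns the picture (384x512x3 uint8, red, green, blue); there is no depth.
- imaging.get_calibration(name): a dict with "vfov" (degrees; the focal length in pixels is half the picture's height over the tangent of half this angle, whatever the lens; pixels are square), "cx", "cy" (the principal point, pixels), "position" and "rotation" of the camera in the world. Camera axes: x right, y up, looking along -z (the intrinsics and any distortion apply to the point x, -y, -z); pixel columns grow to the right and rows downward; lengths in m; the calibration is good to about 2 mm. The wrist camera is an equidistant fisheye: a pixel r from the principal point sees the ray r / f radians off the axis. A picture is of the moment at which its call begins: read the wrist's pose just before it. get_calibration takes no time and is no camera call; for the wrist camera it gives the pose at the moment of the call.
- workorder.close_job(): hands the job in, once; it reports no verdict.
Trained networks look in the newest picture that a camera, given by its name, has taken for a name from the list of things; names that differ only in an ending like _2 or _b are one class to them, and where a whole thing is asked for, a point or a joint stands for the part that bears it (a point fixed in the world has none). Each returns a list of dicts, best first, with "conf" (0 to 1); they miss things now and then, are a little off and sometimes report something else, mostly with a low value. They report only what shows in the picture. A call takes as long as a camera call. They do not tell look-alikes from the thing itself.
- imaging.regions_of(camera, thing): "region" (384x512 bool, what is visible of it) and "uv" ([column, row] in pixels, amid what is visible of it).
The state is a dict: "clock": time; "joints": joint angles; "joint_velocities": joint speeds; "joint_torque": joint torques, N m; "ee_pos": TCP position; "tcp_rot": TCP orientation; "ft_force": force on the tool from outside, world axes, zero at the start; "wrist_torque": the same for the moment, N m; "finger_gap": finger opening in m.
Only numpy, scipy, OpenCV 4.12 (cv2) and the standard library are available. Lean on these libraries where they do the work, as an engineer would, in place of code of your own. Each camera call takes 0.05 s, during which the arm holds its last target.

## Working session

There is one attempt and no reset: what is moved stays moved. The work goes in short steps, Python scripts to look and compute and a shell command to move; the robot and the scene stay as the last step left them, time stands still between calls to the robot, and variables do not carry over. Pictures are saved under pics/ and viewed, and the job is handed in when it is done.

```bash
mkdir -p pics
cat > h.py <<'E'
from station import env, imaging, workorder
import numpy as np, cv2
def ray(cam,u,v):
    c=imaging.get_calibration(cam); f=192/np.tan(np.radians(c['vfov'])/2)
    x=(u-c['cx']);y=(v-c['cy'])
    if cam=='wrist':
        r=np.hypot(x,y);t=r/f;d=np.array([np.sin(t)*x/max(r,1e-9),-np.sin(t)*y/max(r,1e-9),-np.cos(t)])
    else: d=np.array([x/f,-y/f,-1.])
    R=np.array(c['rotation']); 
    if R.size==4:
        from scipy.spatial.transform import Rotation as Ro
        R=Ro.from_quat(R,scalar_first=True).as_matrix()
    return np.array(c['position']),R@d
def at(cam,u,v,z):
    p,d=ray(cam,u,v); return (p+d*(z-p[2])/d[2]).round(4)
def proj(cam,P):
    c=imaging.get_calibration(cam); f=192/np.tan(np.radians(c['vfov'])/2)
    R=np.array(c['rotation']).reshape(3,3) if np.array(c['rotation']).size==9 else None
    q=R.T@(np.array(P)-np.array(c['position'])); return (c['cx']+f*q[0]/-q[2], c['cy']-f*q[1]/-q[2])
E
python3 - <<'E'
from h import *
print(env.sense())
for n in ("side","top","wrist"):
    print(n,imaging.get_calibration(n))
    im=imaging.camera(n); cv2.imwrite(f'pics/{n}0.png',cv2.resize(im[:,:,::-1],(768,576)))
    for t in ("tuna_tin","tall_caddy_tread_top","low_caddy_tread_top","tall_caddy"):
        for r in imaging.regions_of(n,t): print(n,t,r['conf'],r['uv'],r['region'].sum())
E
```

```text
{'clock': 0.0, 'joints': array([ 1.21151671,  0.61593066, -0.01264956,  1.42486417,  0.00812276,
        1.10339887, -0.04036371]), 'joint_velocities': array([-3.58927439e-05,  1.20571538e-03,  5.41515637e-04, -2.41495044e-04,
        3.06457127e-04, -1.27483507e-03, -1.09585035e-03]), 'joint_torque': array([-4.41170314e-04, -4.58943987e+01,  2.08820393e-01, -1.65748250e+01,
       -6.11072453e-02,  2.04712164e-02,  2.21384726e-04]), 'ee_pos': array([ 0.21208873, -0.61356011,  0.20278521]), 'tcp_rot': array([-1.25444343e-03,  9.86176729e-01,  1.65691982e-01, -2.29706753e-04]), 'ft_force': array([-0.01715047, -0.35963709,  0.05998626]), 'wrist_torque': array([-0.04248662,  0.00714752, -0.01196984]), 'finger_gap': 0.09279319096294862}
side {'vfov': 42.65601155868377, 'cx': 261.96018572035535, 'cy': 196.1318786334692, 'position': array([ 0.01050816, -1.20186413,  1.09684874]), 'rotation': array([ 0.87491143,  0.43687986, -0.09666785, -0.18526009])}
side tuna_tin 0.83 [256.1, 262.3] 286
side tuna_tin 0.8 [208.4, 170.2] 304
side tuna_tin 0.69 [266.7, 246.8] 313
side tuna_tin 0.24 [308.4, 
[... 250 characters left out ...]
 'cy': 187.28274039543112, 'position': array([-0.12667777, -0.05191825,  1.467797  ]), 'rotation': array([ 0.71068481,  0.17444251, -0.16341551, -0.66165874])}
top tuna_tin 0.96 [295.3, 235.7] 387
top tuna_tin 0.73 [169.7, 220.6] 464
top tuna_tin 0.72 [243.7, 231.0] 458
top tuna_tin 0.36 [374.3, 220.4] 630
top tall_caddy_tread_top 0.63 [296.8, 218.1] 296
top low_caddy_tread_top 0.6 [206.7, 216.2] 276
top tall_caddy 0.61 [294.5, 175.7] 3408
top tall_caddy 0.61 [144.8, 192.7] 347
wrist {'vfov': 65.70646984690485, 'cx': 257.8911911051235, 'cy': 195.03843925274936, 'position': array([ 0.27806054, -0.59084026,  0.3840541 ]), 'rotation': array([ 0.80761454, -0.1054113 ,  0.07443077, -0.57541922])}
```

View pics/top0.png

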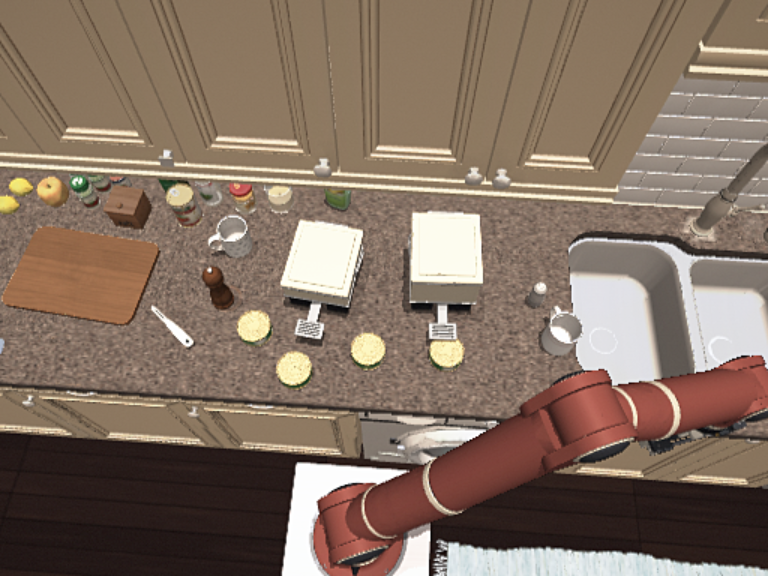

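View pics/side0.png

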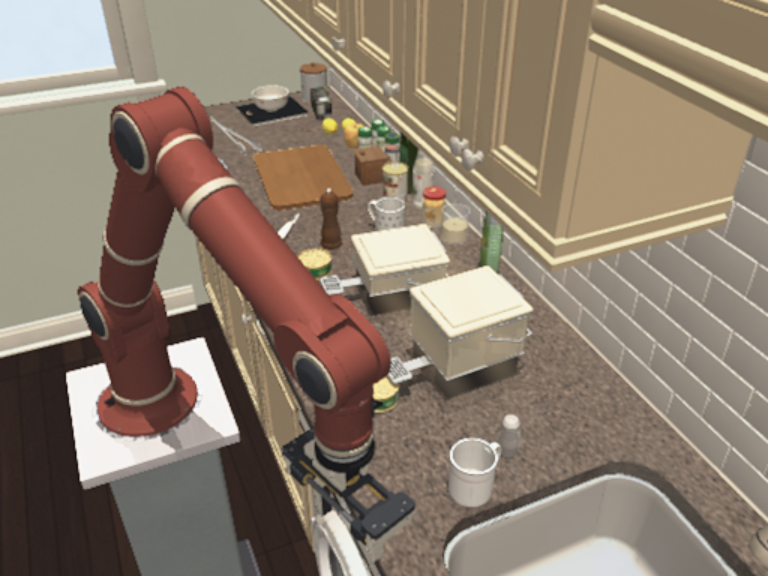

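Top view (768 px wide): there are four tuna-like tins, at (254,326), (294,369), (368,350) and (447,352). The last is farthest right, under the pedal at (442,330) of the taller caddy at (447,255), so I choose it. I'll measure it and check a close crop.

```bash
cat >> h.py <<'E'
def proj(cam,P):
    from scipy.spatial.transform import Rotation as Ro
    c=imaging.get_calibration(cam); f=192/np.tan(np.radians(c['vfov'])/2)
    R=Ro.from_quat(c['rotation'],scalar_first=True).as_matrix()
    q=R.T@(np.array(P)-np.array(c['position'])); return np.array((c['cx']+f*q[0]/-q[2], c['cy']-f*q[1]/-q[2]))
E
python3 - <<'E'
from h import *
im=imaging.camera('top'); im2=im
cv2.imwrite('pics/crop0.png',cv2.resize(im[130:270,180:400,::-1],None,fx=3.6,fy=3.6,interpolation=cv2.INTER_CUBIC))
for t,z in (("tuna_tin",.03),("tall_caddy_tread_top",.055),("low_caddy_tread_top",.055),("pepper_mill",.08),("mug_far",.05),("salt_shaker",.045)):
    for r in imaging.regions_of('top',t): print('top',t,r['conf'],r['uv'],at('top',*r['uv'],z))
im=imaging.camera('side')
cv2.imwrite('pics/crops0.png',cv2.resize(im[150:350,180:380,::-1],None,fx=3,fy=3,interpolation=cv2.INTER_CUBIC))
for t,z in (("tall_caddy_tread_top",.055),("low_caddy_tread_top",.055)):
    for r in imaging.regions_of('side',t): print('side',t,r['conf'],r['uv'],at('side',*r['uv'],z))
# lid corners in 768px picture top
for u,v,z in ((411,213,.188),(480,213,.188),(482,276,.188),(410,276,.188)): print(at('top',u/1.5,v/1.5,z))
E
```

```text
top tuna_tin 0.89 [199.2, 248.2] [0.3575 0.1777 0.03  ]
top tuna_tin 0.72 [296.6, 236.8] [ 0.428  -0.1803  0.03  ]
top tuna_tin 0.69 [169.6, 217.9] [0.4702 0.3068 0.03  ]
top tuna_tin 0.62 [243.2, 233.7] [0.426  0.0202 0.03  ]
top tall_caddy_tread_top 0.86 [294.5, 218.5] [ 0.491  -0.1687  0.055 ]
top low_caddy_tread_top 0.7 [208.7, 216.5] [0.476  0.1544 0.055 ]
top pepper_mill 0.76 [145.5, 192.6] [0.5468 0.4034 0.08  ]
top mug_far 0.63 [373.8, 220.5] [ 0.5064 -0.4676  0.05  ]
top mug_far 0.38 [209.3, 217.3] [0.4751 0.1525 0.05  ]
top salt_shaker 0.64 [359.3, 195.9] [ 0.6093 -0.4195  0.045 ]
top salt_shaker 0.5 [294.0, 216.1] [ 0.5052 -0.1674  0.045 ]
side tall_caddy_tread_top 0.55 [267.5, 245.9] [ 0.4959 -0.1785  0.055 ]
side low_caddy_tread_top 0.73 [224.7, 186.4] [0.4859 0.172  0.055 ]
side low_caddy_tread_top 0.41 [272.8, 245.2] [ 0.5124 -0.1822  0.055 ]
[ 0.7404 -0.0734  0.188 ]
[ 0.7529 -0.2463  0.188 ]
[ 0.5733 -0.25    0.188 ]
[ 0.561  -0.0794  0.188 ]
```

View pics/crop0.png

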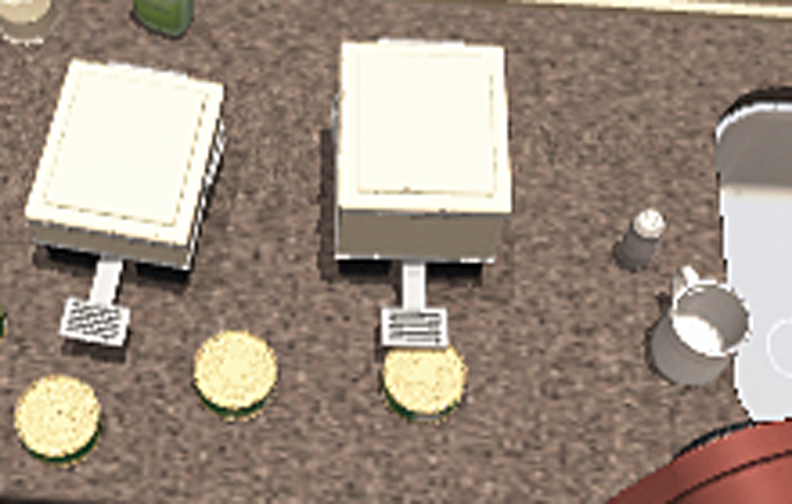

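View pics/crops0.png

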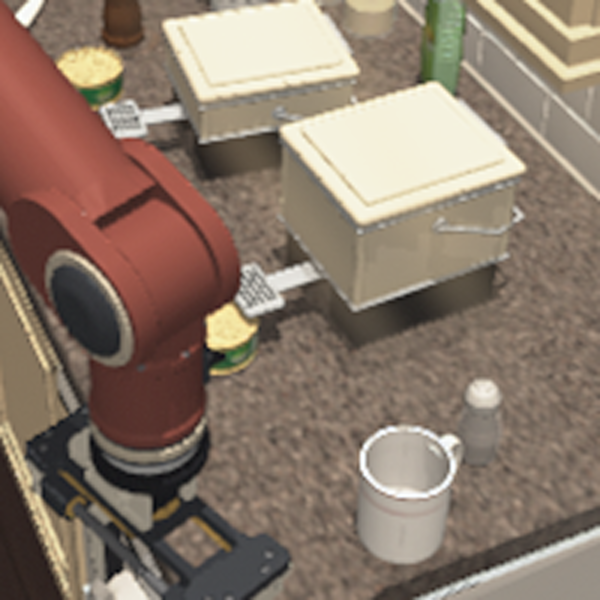

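Run:
```python
from h import *
f=lambda u,v,z:at('top',180+u/3.6,130+v/3.6,z)
print('tread',[f(*p,.055) for p in((386,308),(448,308),(447,347),(382,347),(415,328))])
print('tin',f(426,375,.04), f(384,375,.04),f(467,375,.04),f(426,412,.04))
print('low tread',[f(*p,.055) for p in((72,298),(131,304),(124,346),(61,338))])
print('othertin',[f(*p,.04) for p in((194,372),(277,372))])
print('front base',f(335,260,0.02),f(495,262,0.02))
from scipy.spatial.transform import Rotation as Ro
print(Ro.from_quat(env.sense()['tcp_rot'],scalar_first=True).as_matrix().round(3))
```

```text
tread [array([ 0.5011, -0.141 ,  0.055 ]), array([ 0.5058, -0.2059,  0.055 ]), array([ 0.4617, -0.2054,  0.055 ]), array([ 0.4568, -0.1382,  0.055 ]), array([ 0.4806, -0.1719,  0.055 ])]
tin [ 0.4351 -0.1857  0.04  ] [ 0.432  -0.1423  0.04  ] [ 0.4381 -0.2281  0.04  ] [ 0.3947 -0.1865  0.04  ]
low tread [array([0.4889, 0.1892, 0.055 ]), array([0.4865, 0.1264, 0.055 ]), array([0.4388, 0.1284, 0.055 ]), array([0.443 , 0.1946, 0.055 ])]
othertin [array([0.4212, 0.0545, 0.04  ]), array([ 0.4273, -0.0314,  0.04  ])]
front base [ 0.5699 -0.0858  0.02  ] [ 0.58   -0.2603  0.02  ]
[[ 0.945  0.327 -0.   ]
 [ 0.327 -0.945  0.   ]
 [ 0.    -0.    -1.   ]]
```

The crop confirms the chosen tin: it sits under the tall caddy's slotted tread. The tin centre is about (0.435, -0.186), 24 mm in front of the tread edge and within the stated 16–30 mm. The tread centre is about (0.481, -0.172), with the caddy yawed about 0.06. I'll push the tin right (-y) with closed fingers, starting on its left.

```bash
python3 -m pendant '[[0,0,0,0,0,0.77],[0,0,0,0,0,0.77],[0,0,0,0,0,0.76],[0.45,-0.93,0,0,0,0],[0.45,-0.93,0,0,0,0],[0.45,-0.93,0,0,0,0],[0.45,-0.93,0,0,0,0],[0.45,-0.93,0,0,0,0],[0.45,-0.93,0,0,0,0]]' -1 10; python3 -c "
from h import *
from scipy.spatial.transform import Rotation as Ro
s=env.sense();print(s['clock'],s['ee_pos'],s['joints'].round(2),s['finger_gap'],s['ft_force']);print(Ro.from_quat(s['tcp_rot'],scalar_first=True).as_matrix().round(3))"
```

```text
clock: 2.38
ee_pos: [0.3363, -0.326, 0.2032]
tcp_rot: [0.002, 1.0, 0.02, 0.001]
ft_force: [1.5, 0.5, -0.0]
finger_gap: 0.0074
2.375 [ 0.33629244 -0.32599408  0.20322426] [ 0.7   0.33  0.03  1.93 -0.01  0.87 -0.8 ] 0.007385888412350668 [ 1.54850265  0.46709505 -0.01437424]
[[ 0.999  0.039  0.002]
 [ 0.039 -0.999 -0.005]
 [ 0.002  0.005 -1.   ]]
```

```bash
python3 -m pendant '[[0.4,-0.93,0,0,0,0.05],[0.4,-0.93,0,0,0,-0.1],[0.4,-0.93,0,0,0,-0.1],[0.4,-0.93,0,0,0,0],[0.4,-0.93,0,0,0,0],[0,0,0,0,0,0]]' ; python3 -c "
from h import *
from scipy.spatial.transform import Rotation as Ro
s=env.sense();print(Ro.from_quat(s['tcp_rot'],scalar_first=True).as_matrix().round(3))
im=imaging.camera('top'); cv2.imwrite('pics/t1.png',cv2.resize(im[130:330,180:400,::-1],None,fx=2.7,fy=2.7))
im=imaging.camera('wrist'); cv2.imwrite('pics/w1.png',im[:,:,::-1])
for r in imaging.regions_of('wrist','tuna_tin')+imaging.regions_of('wrist','tall_caddy_tread_top'): print(r['conf'],r['uv'],at('wrist',*r['uv'],.05))"
```

```text
clock: 3.12
ee_pos: [0.4309, -0.0771, 0.2046]
tcp_rot: [0.003, 0.999, 0.033, 0.005]
ft_force: [0.2, -0.6, 0.4]
finger_gap: 0.0001
[[ 0.998  0.067  0.01 ]
 [ 0.067 -0.998 -0.006]
 [ 0.01   0.006 -1.   ]]
0.96 [183.0, 169.6] [0.4373 0.0032 0.05  ]
0.95 [70.4, 208.6] [0.3792 0.1674 0.05  ]
0.92 [339.1, 179.1] [ 0.4358 -0.1801  0.05  ]
0.85 [16.1, 140.2] [0.4742 0.2648 0.05  ]
0.58 [341.2, 130.5] [ 0.4929 -0.177   0.05  ]
0.6 [339.5, 129.5] [ 0.4939 -0.1748  0.05  ]
```

View pics/w1.png

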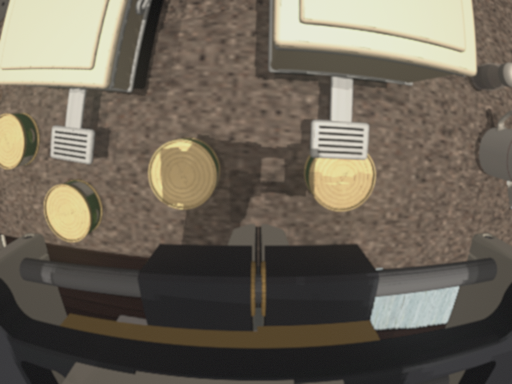

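View pics/t1.png

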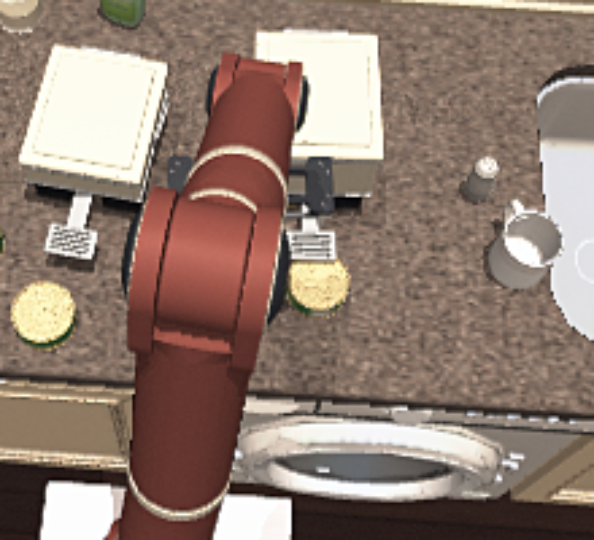

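```bash
python3 -c "
from h import *
print('tread',[at('wrist',*p,.055) for p in((313,122),(369,122),(368,159),(313,158))])
print('tin',[at('wrist',*p,.035) for p in((306,177),(376,177),(341,211),(341,177))])
print('other',[at('wrist',*p,.04) for p in((148,174),(218,174),(183,174))])
"
```

```text
tread [array([ 0.4997, -0.142 ,  0.055 ]), array([ 0.5063, -0.2087,  0.055 ]), array([ 0.463, -0.212,  0.055]), array([ 0.4591, -0.1451,  0.055 ])]
tin [array([ 0.4331, -0.1427,  0.035 ]), array([ 0.439 , -0.2342,  0.035 ]), array([ 0.3922, -0.1924,  0.035 ]), array([ 0.4358, -0.1869,  0.035 ])]
other [array([0.4284, 0.0507, 0.04  ]), array([ 0.432 , -0.0371,  0.04  ]), array([0.4302, 0.0056, 0.04  ])]
```

```bash
python3 -m pendant '[[-0.04,0.2,0.6,0,0,0],[0,0,0.8,0,0,0],[0,0,0.8,0,0,0],[0,0,0.8,0,0,0],[0,0,0.5,0,0,0],[0,0,0,0,0,0]]'
```

```text
clock: 4.08
ee_pos: [0.4295, -0.1082, 0.0263]
tcp_rot: [0.008, 1.0, 0.016, 0.007]
ft_force: [-0.9, -0.4, 0.4]
finger_gap: 0.0006
```

```bash
python3 -m pendant '[[0,0.15,0,0,0,-0.2],[0,0.2,0,0,0,0],[0,0.2,0,0,0,0],[0,0.2,0,0,0,0]]'; python3 -m pendant '[[0,0.25,0,0,0,0],[0,0.25,0,0,0,0],[0,0.25,0,0,0,0],[0,0.25,0,0,0,0]]'
```

```text
clock: 4.58
ee_pos: [0.4333, -0.1506, 0.0303]
tcp_rot: [0.01, 1.0, 0.027, 0.01]
ft_force: [-0.5, 1.2, -1.3]
finger_gap: 0.0007
clock: 5.08
ee_pos: [0.4363, -0.2046, 0.0318]
tcp_rot: [0.01, 1.0, 0.027, 0.01]
ft_force: [-0.1, -0.2, -0.7]
finger_gap: 0.0005
```

```bash
python3 -m pendant '[[-0.05,0.25,0,0,0,0],[-0.05,0.2,0.05,0,0,0],[0,0.1,0,0,0,0],[0,-0.2,0,0,0,0],[0,-0.4,0,0,0,0]]'; python3 -c "
from h import *
im=imaging.camera('wrist'); cv2.imwrite('pics/w2.png',im[:,:,::-1])
for r in imaging.regions_of('wrist','tuna_tin'): print(r['conf'],r['uv'],at('wrist',*r['uv'],.04))"
```

```text
clock: 5.7
ee_pos: [0.4305, -0.2052, 0.0286]
tcp_rot: [0.01, 1.0, 0.025, 0.01]
ft_force: [0.1, -0.2, 0.0]
finger_gap: 0.0004
0.71 [22.2, 199.6] [ 0.4427 -0.0258  0.04  ]
0.61 [217.0, 208.5] [ 0.4455 -0.1765  0.04  ]
```

View pics/w2.png

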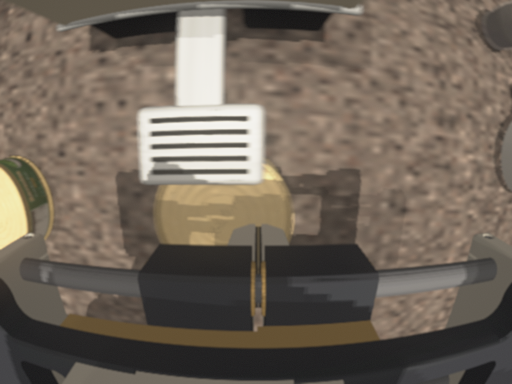

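```bash
python3 -c "
from h import *
im=imaging.camera('top'); a=im[150:290,200:400,::-1]
im=imaging.camera('side');b=im[170:310,180:380,::-1]
cv2.imwrite('pics/ts2.png',np.hstack([cv2.resize(q,None,fx=2,fy=2,interpolation=cv2.INTER_CUBIC) for q in (a,b)]))
c=imaging.get_calibration('wrist');print(c['position'])
print([at('wrist',*p,.055) for p in ((138,107),(264,107),(263,184),(140,184))])
print([at('wrist',*p,.04) for p in ((154,213),(292,213))], at('wrist',258,228,.02))
for n in('top','side'):
  for r in imaging.regions_of(n,'tuna_tin'): print(n,r['conf'],r['uv'],at(n,*r['uv'],.03))
"
```

```text
[ 0.49655759 -0.19752637  0.21024864]
[array([ 0.5048, -0.1357,  0.055 ]), array([ 0.5058, -0.2035,  0.055 ]), array([ 0.4652, -0.2052,  0.055 ]), array([ 0.4622, -0.1368,  0.055 ])]
[array([ 0.4409, -0.1396,  0.04  ]), array([ 0.4452, -0.2245,  0.04  ])] [ 0.4275 -0.2053  0.02  ]
top 0.9 [198.7, 244.9] [0.3701 0.1812 0.03  ]
top 0.62 [244.9, 234.2] [0.4245 0.0137 0.03  ]
top 0.62 [172.2, 217.5] [0.4725 0.2972 0.03  ]
side 0.89 [222.6, 226.1] [ 0.4106 -0.0053  0.03  ]
side 0.73 [190.3, 200.7] [0.354 0.172 0.03 ]
side 0.59 [247.8, 264.6] [ 0.4176 -0.206   0.03  ]
side 0.59 [207.5, 173.7] [0.4662 0.3098 0.03  ]
```

View pics/ts2.png

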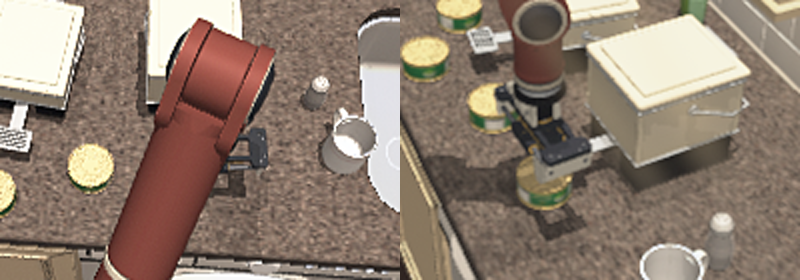

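```bash
python3 -c "
from h import *
im=imaging.camera('side');b=im[215:300,205:305,::-1]
b=cv2.resize(b,None,fx=7,fy=7,interpolation=cv2.INTER_CUBIC)
def m(P,c):
  u,v=proj('side',P); cv2.circle(b,(int((u-205)*7),int((v-215)*7)),4,c,-1)
p=env.sense()['ee_pos'];print(p)
m(p,(0,0,255)); m(p-[0,0,.008],(255,0,0)); 
for a in np.arange(0,6.3,.2):
  m((.435+.043*np.cos(a),-.187+.043*np.sin(a),.04),(0,255,0))
for q in((.501,-.141),(.5058,-.2059),(.4617,-.2054),(.457,-.138)): m((*q,.055),(255,0,255))
cv2.imwrite('pics/s3.png',b)
"
```

```text
[ 0.43077389 -0.20648737  0.02879448]
```

View pics/s3.png

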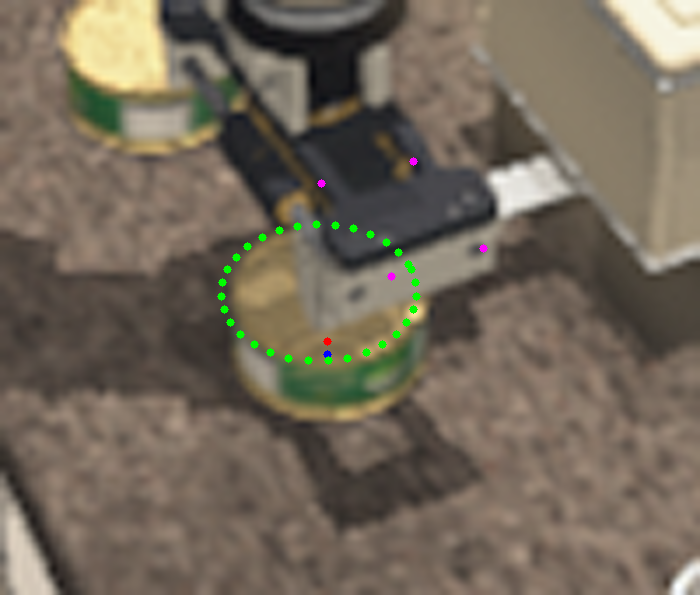

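```bash
python3 -c "
import cv2,numpy as np
a=[cv2.resize(cv2.imread(f'pics/w{i}.png')[205:345,205:315],None,fx=3.5,fy=3.5) for i in(1,2)]
cv2.imwrite('pics/cmp.png',np.hstack(a))
from h import *
c=imaging.get_calibration('wrist'); print(c['position'],env.sense()['ee_pos'])
"
```

```text
[ 0.49645125 -0.19898196  0.21027223] [ 0.43077389 -0.20648737  0.02879448]
```

View pics/cmp.png

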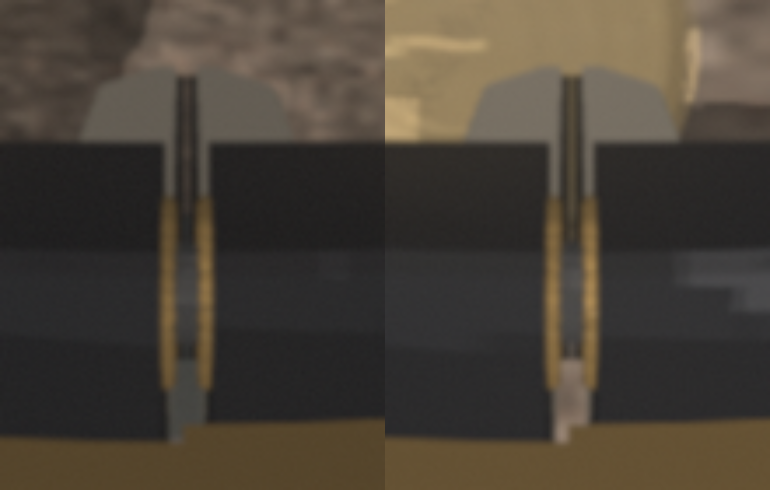

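The wrist and side views show the closed fingertips on top of the tin, not beside it. The tin has barely moved, at about (0.441, -0.184), so the tips are higher than I assumed. I'll lift, go back to the left of the tin and feel for the worktop.

```bash
python3 -m pendant '[[0,0,-0.5,0,0,0],[0,0,-0.3,0,0,0],[-0.02,-0.6,0,0,0,0],[0,-0.8,0,0,0,0],[0,-0.65,0,0,0,0],[0,0,0,0,0,0]]';python3 -c "
from h import *
im=imaging.camera('wrist'); cv2.imwrite('pics/w4.png',im[:,:,::-1])
im=imaging.camera('side');b=im[195:295,195:315,::-1]
b=cv2.resize(b,None,fx=6,fy=6,interpolation=cv2.INTER_CUBIC)
def m(P,c):
  u,v=proj('side',P); cv2.circle(b,(int((u-195)*6),int((v-195)*6)),4,c,-1)
p=env.sense()['ee_pos'];print(p)
m(p,(0,0,255)); m(p-[0,0,.008],(255,0,0)); 
cv2.imwrite('pics/s4.png',b)
"
```

```text
clock: 6.8
ee_pos: [0.4253, -0.1057, 0.068]
tcp_rot: [0.012, 1.0, 0.02, 0.012]
ft_force: [-0.4, -0.7, 0.1]
finger_gap: 0.0005
[ 0.42551728 -0.10859747  0.06807394]
```

View pics/s4.png

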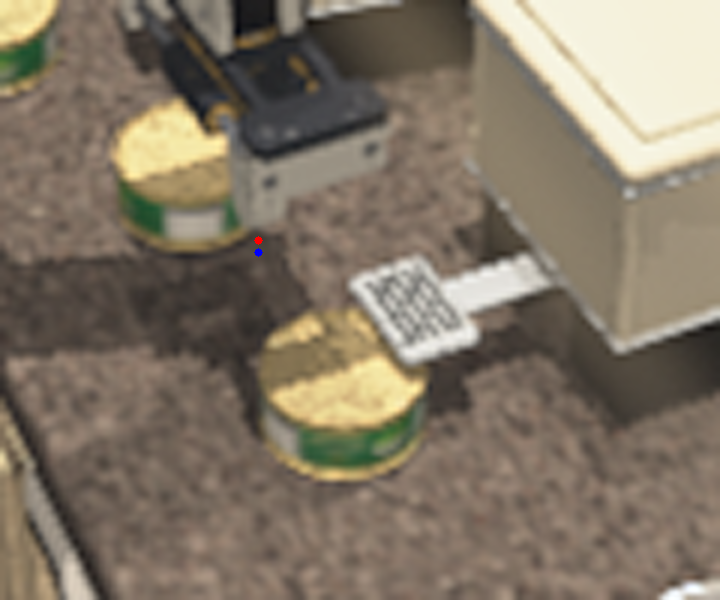

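View pics/w4.png

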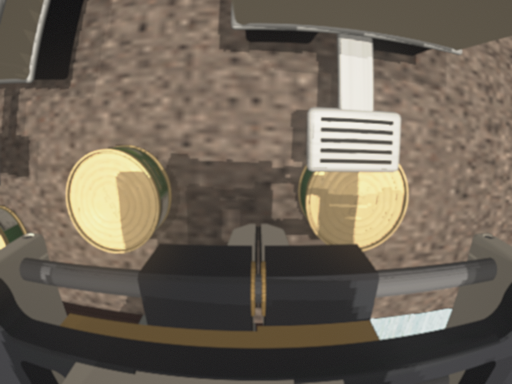

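```bash
python3 -c "
from h import *
print('tin',[at('wrist',*p,.04) for p in((299,190),(409,190),(354,249),(354,194))])
print('other',at('wrist',168,195,.04))
print('tread',[at('wrist',*p,.055) for p in((308,109),(400,112),(398,172),(308,168))])
"
python3 -m pendant '[[0.02,-0.15,0.5,0,0,0],[0,-0.05,0.4,0,0,0],[0,0,0.2,0,0,0],[0,0,0,0,0,0]]'
```

```text
tin [array([ 0.4453, -0.1385,  0.04  ]), array([ 0.4483, -0.23  ,  0.04  ]), array([ 0.3983, -0.1876,  0.04  ]), array([ 0.4436, -0.1815,  0.04  ])]
other [ 0.4387 -0.0419  0.04  ]
tread [array([ 0.5032, -0.1389,  0.055 ]), array([ 0.5077, -0.2068,  0.055 ]), array([ 0.4644, -0.2092,  0.055 ]), array([ 0.4638, -0.141 ,  0.055 ])]
clock: 7.4
ee_pos: [0.4295, -0.1075, 0.0121]
tcp_rot: [0.015, 1.0, 0.012, 0.014]
ft_force: [0.1, -0.5, -0.1]
finger_gap: 0.0005
```

```bash
python3 -m pendant '[[0.12,0,0,0,0,-0.3],[0,0.15,0,0,0,0],[0,0.2,0,0,0,0],[0,0.2,0,0,0,0],[0,0.2,0,0,0,0]]'; python3 -c "
from h import *
im=imaging.camera('wrist'); cv2.imwrite('pics/w5.png',im[:,:,::-1])"
```

```text
clock: 8.02
ee_pos: [0.4394, -0.1481, 0.0152]
tcp_rot: [0.016, 0.999, 0.031, 0.015]
ft_force: [-0.4, 1.1, -0.3]
finger_gap: 0.0009
```

View pics/w5.png

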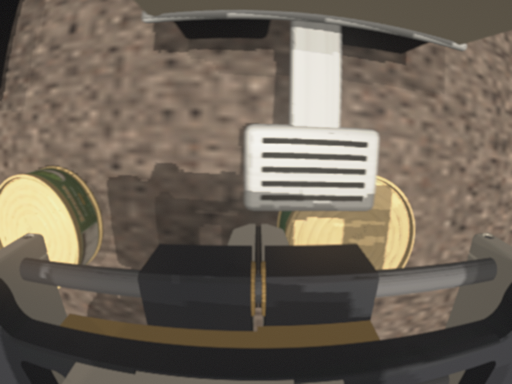

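```bash
python3 -m pendant '[[-0.04,0.22,0.03,0,0,0],[-0.04,0.22,0.03,0,0,0],[-0.03,0.22,0.02,0,0,0],[-0.03,0.22,0.02,0,0,0],[-0.03,0.22,0.02,0,0,0],[-0.03,0.2,0,0,0,0],[-0.03,0.15,0,0,0,0],[0,-0.1,0,0,0,0],[0,-0.15,0,0,0,0]]'; python3 -c "
from h import *
im=imaging.camera('wrist'); cv2.imwrite('pics/w6.png',im[:,:,::-1])"
```

```text
clock: 9.2
ee_pos: [0.4306, -0.2164, 0.0104]
tcp_rot: [0.016, 0.999, 0.028, 0.015]
ft_force: [-0.2, -0.0, 0.5]
finger_gap: 0.0006
```

View pics/w6.png

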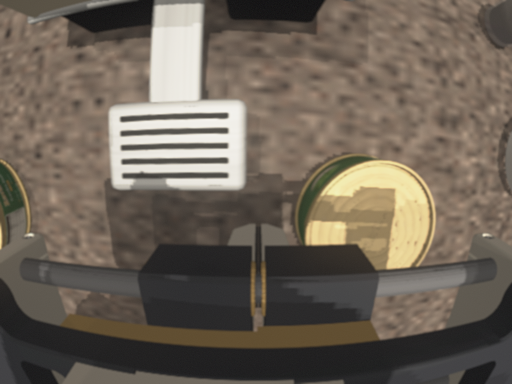

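```bash
python3 -c "
from h import *
t=at('wrist',368,225,.04);print('tin',t,np.hypot(*(t[:2]-[.4825,-.174])))
print('tread',[at('wrist',*p,.055) for p in((109,103),(244,101),(245,188),(112,190))])
"
python3 -m pendant '[[0,-0.1,-0.6,0,0,0],[0,-0.2,-0.6,0,0.6,0],[0.1,-0.2,-0.4,0,0.6,0],[0.3,-0.2,0,0,0.5,0],[0.4,-0.1,0,0,0,0],[0.2,0,0,0,0,0],[0,0,0,0,0,0]]'; python3 -c "
from h import *
from scipy.spatial.transform import Rotation as Ro
s=env.sense();print(Ro.from_quat(s['tcp_rot'],scalar_first=True).as_matrix().round(3))
im=imaging.camera('wrist'); cv2.imwrite('pics/w7.png',im[:,:,::-1])
im=imaging.camera('side');b=im[195:295,195:315,::-1]
b=cv2.resize(b,None,fx=6,fy=6,interpolation=cv2.INTER_CUBIC)
cv2.imwrite('pics/s7.png',b)
"
```

```text
tin [ 0.4446 -0.2763  0.04  ] 0.10909491280531829
tread [array([ 0.505 , -0.1358,  0.055 ]), array([ 0.5062, -0.2023,  0.055 ]), array([ 0.4656, -0.2049,  0.055 ]), array([ 0.4614, -0.1374,  0.055 ])]
clock: 10.12
ee_pos: [0.4735, -0.1627, 0.1017]
tcp_rot: [0.012, 0.992, 0.036, 0.119]
ft_force: [0.6, -0.1, 0.0]
finger_gap: 0.001
[[ 0.969  0.068  0.237]
 [ 0.073 -0.997 -0.016]
 [ 0.236  0.033 -0.971]]
```

View pics/s7.png

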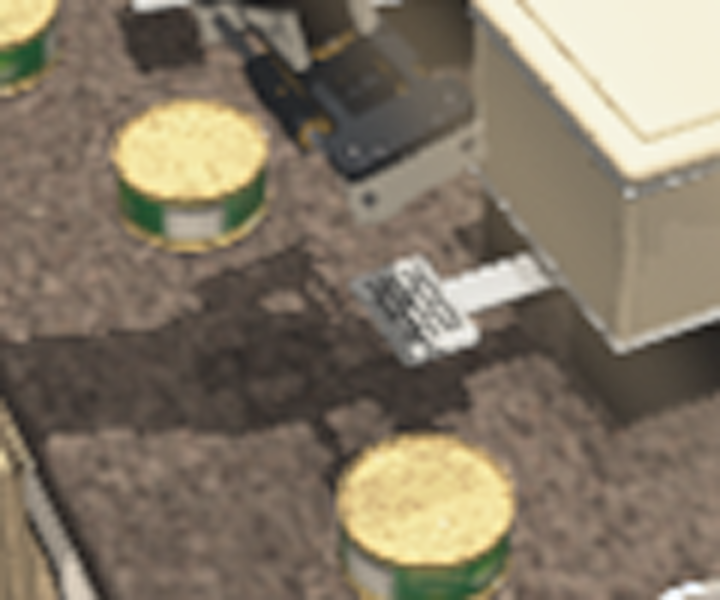

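View pics/w7.png

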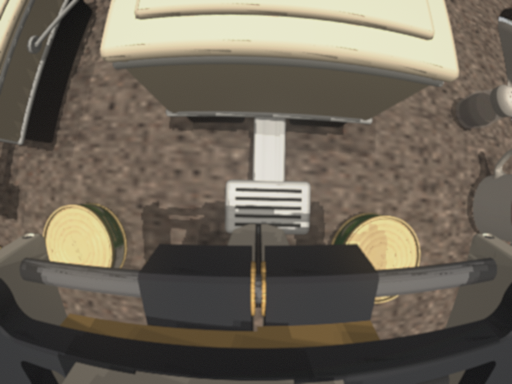

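```bash
python3 -m pendant '[[0,0.18,0.3,0,0,0],[0,0,0.3,0,0,0],[0,0,0.15,0,0,0],[0,0,0,0,0,0]]'; python3 -m pendant '[[0,0,0.1,0,0,0],[0,0,0.1,0,0,0]]'
```

```text
clock: 10.72
ee_pos: [0.4799, -0.1756, 0.0611]
tcp_rot: [0.012, 0.993, 0.033, 0.116]
ft_force: [-0.7, 0.5, 0.1]
finger_gap: 0.0006
clock: 10.98
ee_pos: [0.4824, -0.1763, 0.0512]
tcp_rot: [0.012, 0.993, 0.033, 0.117]
ft_force: [0.3, 0.8, -0.8]
finger_gap: 0.0009
```

```bash
python3 -m pendant '[[0,0,0.1,0,0,0],[0,0,0.08,0,0,0]]'; python3 -m pendant '[[0,0,0.1,0,0,0],[0,0,0.1,0,0,0]]';  python3 -m pendant '[[0,0,0.1,0,0,0],[0,0,0.1,0,0,0]]'
```

```text
clock: 11.22
ee_pos: [0.4848, -0.1764, 0.0422]
tcp_rot: [0.013, 0.993, 0.033, 0.117]
ft_force: [-4.3, 0.6, 13.6]
finger_gap: 0.0003
clock: 11.48
ee_pos: [0.4846, -0.1764, 0.033]
tcp_rot: [0.012, 0.993, 0.033, 0.115]
ft_force: [-3.7, 0.4, 8.7]
finger_gap: 0.0006
clock: 11.72
ee_pos: [0.485, -0.1764, 0.024]
tcp_rot: [0.013, 0.993, 0.033, 0.114]
ft_force: [-3.0, 0.7, 8.8]
finger_gap: 0.0006
```

```bash
python3 -m pendant '[[-0.01,0,0.1,0,0,0],[-0.01,0,0.1,0,0,0]]';  python3 -m pendant '[[-0.01,0,0.08,0,0,0],[0,0,0.06,0,0,0]]'; python3 -c "
from h import *
im=imaging.camera('side');b=im[150:300,180:400,::-1]
cv2.imwrite('pics/s8.png',cv2.resize(b,None,fx=3.5,fy=3.5,interpolation=cv2.INTER_CUBIC)); s=env.sense();print(s['ee_pos'],s['ft_force'])"
```

```text
clock: 11.98
ee_pos: [0.4859, -0.1763, 0.0151]
tcp_rot: [0.013, 0.993, 0.033, 0.114]
ft_force: [-1.8, 0.3, 7.6]
finger_gap: 0.0005
clock: 12.22
ee_pos: [0.4867, -0.1763, 0.0091]
tcp_rot: [0.013, 0.993, 0.033, 0.114]
ft_force: [-3.4, 0.3, 7.0]
finger_gap: 0.0005
[ 0.48678194 -0.17631518  0.00884206] [-3.57698961  0.13685083  8.22593677]
```

View pics/s8.png

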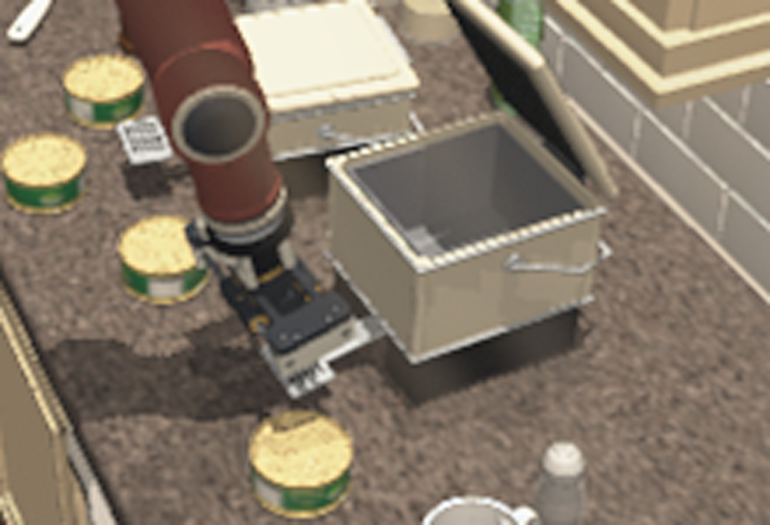

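The lid is nearly wide open, with the force at about 8 N, so the pedal hasn't reached its stop yet. I'll press on to the stop and hold.

```bash
python3 -m pendant '[[0,0,0.05,0,0,0],[0,0,0.04,0,0,0]]'; python3 -m pendant '[[0,0,0.04,0,0,0],[0,0,0.04,0,0,0]]'
```

```text
clock: 12.52
ee_pos: [0.4874, -0.1763, 0.0053]
tcp_rot: [0.013, 0.993, 0.034, 0.114]
ft_force: [-2.4, -0.3, 6.1]
finger_gap: 0.0005
clock: 12.78
ee_pos: [0.4878, -0.1763, 0.0032]
tcp_rot: [0.014, 0.993, 0.034, 0.114]
ft_force: [-6.7, 1.5, 21.8]
finger_gap: 0.0006
```

```bash
python3 -m pendant '[[0,0,0.04,0,0,0],[0,0,0.04,0,0,0],[0,0,0.04,0,0,0],[0,0,0.04,0,0,0]]'; python3 -m pendant '[[0,0,0.04,0,0,0],[0,0,0.04,0,0,0],[0,0,0.04,0,0,0],[0,0,0.04,0,0,0],[0,0,0.04,0,0,0],[0,0,0.04,0,0,0],[0,0,0.04,0,0,0],[0,0,0.04,0,0,0],[0,0,0.04,0,0,0],[0,0,0.04,0,0,0]]'
```

```text
clock: 13.28
ee_pos: [0.4878, -0.1764, 0.0033]
tcp_rot: [0.016, 0.993, 0.034, 0.116]
ft_force: [-6.4, 1.1, 20.6]
finger_gap: 0.0006
clock: 14.52
ee_pos: [0.488, -0.1765, 0.0033]
tcp_rot: [0.02, 0.992, 0.034, 0.122]
ft_force: [-6.7, 0.8, 21.6]
finger_gap: 0.0003
```

```bash
python3 -m pendant '[[0,0,0.04,0,0,0],[0,0,0.04,0,0,0],[0,0,0.04,0,0,0],[0,0,0.04,0,0,0],[0,0,0.04,0,0,0],[0,0,0.04,0,0,0],[0,0,0.04,0,0,0],[0,0,0.04,0,0,0],[0,0,0.04,0,0,0],[0,0,0.04,0,0,0],[0,0,0.04,0,0,0],[0,0,0.04,0,0,0],[0,0,0.04,0,0,0],[0,0,0.04,0,0,0],[0,0,0.04,0,0,0],[0,0,0.04,0,0,0],[0,0,0.04,0,0,0],[0,0,0.04,0,0,0],[0,0,0.03,0,0,0],[0,0,0.03,0,0,0]]'; python3 -c "
from h import *
im=imaging.camera('side');b=im[150:300,180:400,::-1]
cv2.imwrite('pics/s9.png',cv2.resize(b,None,fx=3.5,fy=3.5,interpolation=cv2.INTER_CUBIC)); s=env.sense();print(s['ee_pos'],s['ft_force'])"
```

```text
clock: 17.02
ee_pos: [0.4879, -0.1766, 0.0038]
tcp_rot: [0.025, 0.992, 0.036, 0.122]
ft_force: [-4.4, 1.7, 13.5]
finger_gap: 0.0006
[ 0.4879134  -0.17660419  0.0038302 ] [-5.47604994  1.83194356 13.84239485]
```

View pics/s9.png

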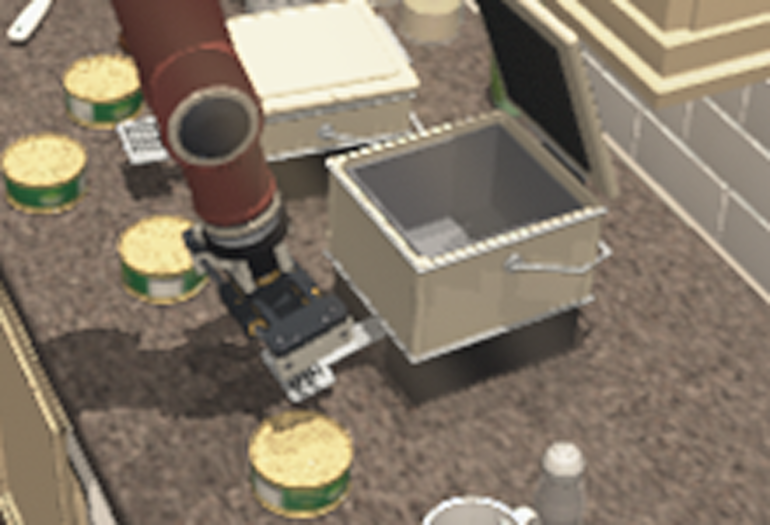

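The pedal was at its stop and the lid wide open for over 4 s. I'll ease it up now.

```bash
python3 -m pendant '[[0,0,0,0,0,0],[0,0,-0.02,0,0,0],[0,0,-0.02,0,0,0],[0,0,-0.02,0,0,0]]'; python3 -m pendant '[[0,0,-0.02,0,0,0],[0,0,-0.02,0,0,0],[0,0,-0.02,0,0,0],[0,0,-0.02,0,0,0]]'
```

```text
clock: 17.58
ee_pos: [0.487, -0.1766, 0.0095]
tcp_rot: [0.026, 0.991, 0.036, 0.123]
ft_force: [-2.5, 0.9, 6.5]
finger_gap: 0.0003
clock: 18.08
ee_pos: [0.4861, -0.1767, 0.016]
tcp_rot: [0.027, 0.991, 0.036, 0.125]
ft_force: [-2.6, 0.9, 6.8]
finger_gap: 0.0006
```

```bash
python3 -m pendant '[[0,0,-0.02,0,0,0],[0,0,-0.02,0,0,0],[0,0,-0.02,0,0,0],[0,0,-0.02,0,0,0],[0,0,-0.02,0,0,0],[0,0,-0.02,0,0,0],[0,0,-0.02,0,0,0],[0,0,-0.02,0,0,0]]'; python3 -m pendant '[[0,0,-0.02,0,0,0],[0,0,-0.02,0,0,0],[0,0,-0.02,0,0,0],[0,0,-0.02,0,0,0],[0,0,-0.02,0,0,0],[0,0,-0.02,0,0,0]]';  python3 -m pendant '[[0,0,-0.02,0,0,0],[0,0,-0.02,0,0,0],[0,0,-0.02,0,0,0],[0,0,-0.02,0,0,0]]'
```

```text
clock: 19.08
ee_pos: [0.4851, -0.1768, 0.0304]
tcp_rot: [0.029, 0.991, 0.037, 0.129]
ft_force: [-2.1, 0.2, 8.7]
finger_gap: 0.0003
clock: 19.82
ee_pos: [0.4851, -0.1768, 0.0419]
tcp_rot: [0.031, 0.99, 0.037, 0.133]
ft_force: [-2.3, 1.0, 9.1]
finger_gap: 0.0005
clock: 20.32
ee_pos: [0.4844, -0.1765, 0.0464]
tcp_rot: [0.031, 0.99, 0.037, 0.133]
ft_force: [0.2, -0.6, 0.5]
finger_gap: 0.0004
```

Contact is off, so the pedal is up. I'll retreat gently upwards, then back towards the robot, and look.

```bash
python3 -m pendant '[[0,0,-0.05,0,0,0],[0,0,-0.2,0,0,0],[-0.1,0,-0.4,0,0,0],[-0.4,0,-0.4,0,0,0],[-0.5,0,-0.4,0,0,0],[-0.3,-0.3,-0.3,0,0,0],[0,0,0,0,0,0],[0,0,0,0,0,0]]'; python3 -c "
from h import *
s=env.sense();print(s['ft_force'],s['joint_velocities'].round(3))
im=imaging.camera('side');b=im[130:300,180:400,::-1]
cv2.imwrite('pics/s10.png',cv2.resize(b,None,fx=3.4,fy=3.4,interpolation=cv2.INTER_CUBIC))
im=imaging.camera('wrist'); cv2.imwrite('pics/w10.png',im[:,:,::-1])
im=imaging.camera('top'); cv2.imwrite('pics/t10.png',cv2.resize(im[:,:,::-1],(768,576)))
for t,z in(('pepper_mill',.08),('mug_far',.05),('salt_shaker',.045)):
  r=imaging.regions_of('top',t)
  if r: print(t,r[0]['conf'],at('top',*r[0]['uv'],z))
"
```

```text
clock: 21.32
ee_pos: [0.3962, -0.1631, 0.1173]
tcp_rot: [0.033, 0.99, 0.037, 0.135]
ft_force: [0.6, 0.2, 0.1]
finger_gap: 0.0003
[0.60827244 0.16796566 0.0867937 ] [ 0.001 -0.01  -0.004  0.008 -0.002  0.008  0.002]
pepper_mill 0.88 [0.5449 0.4119 0.08  ]
mug_far 0.66 [ 0.5053 -0.4637  0.05  ]
salt_shaker 0.58 [ 0.6105 -0.4176  0.045 ]
```

View pics/s10.png

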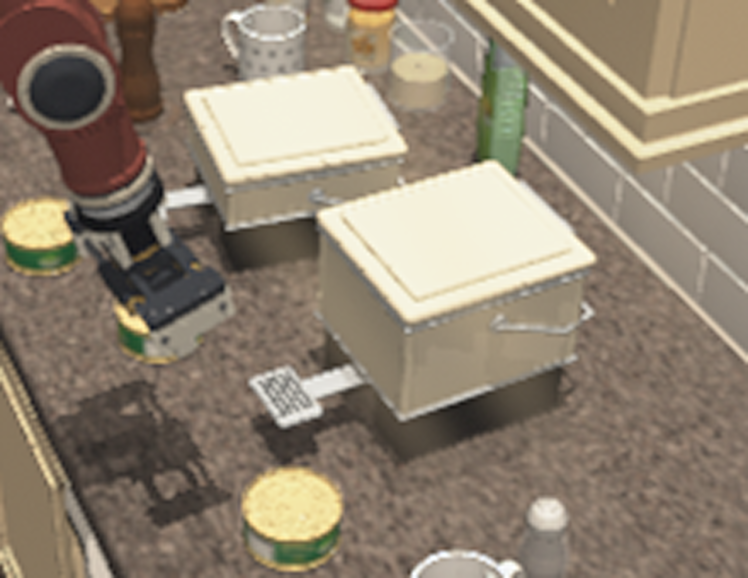

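View pics/w10.png

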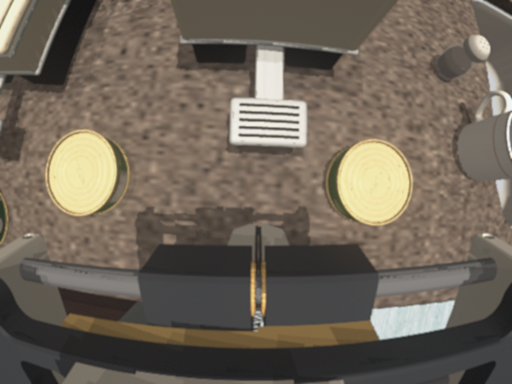

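View pics/t10.png

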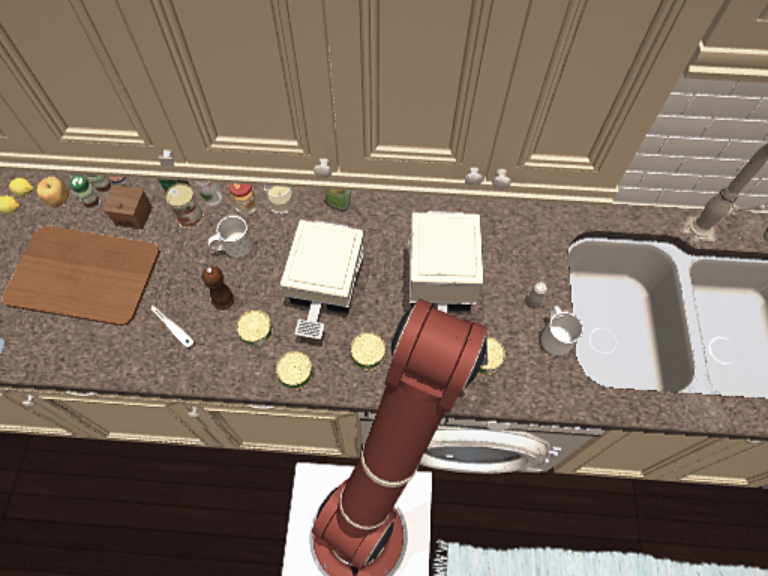

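Both lids look shut. The tin stands upright, well clear of the tread (wrist view: tin at (370,182), tread at (268,122)). The bystanders are in place and the robot touches nothing, so I'll hand the job in.

```bash
python3 -c "
from h import *
t=at('wrist',370,182,.04);d=at('wrist',268,122,.055);print(t,d,np.hypot(*(t-d)[:2]))
print(workorder.close_job(),env.sense()['clock'])"
```

```text
[ 0.4375 -0.2759  0.04  ] [ 0.4818 -0.1702  0.055 ] 0.11460794038809002
the job is handed in; nothing more can be done
the job is handed in; nothing more can be done
```

I handed the job in at about 21.5 s of the 54 s. No verdict was reported, so what follows is from my own checks.

- **Tin:** I pushed it about 90 mm to the right, clear of the tall caddy's tread. My first push failed: the closed fingertips ride about 17 mm higher than I assumed, so they slid over the top of the tin and barely moved it. The wrist and side pictures showed this. I went lower and the second push worked.
- **Pedal:** I pressed it to its stop at about 20 N with the lid wide open and held it there for over 4 s. I then let it rise at about 13–16 mm/s until contact was gone, and backed away.
- **Last checks:**
  - In the pictures both lids are shut and the tin stands upright about 110 mm from the tread centre (66 mm needed).
  - The mug, salt shaker and pepper mill measured within about 9 mm of where they started. That is within the detectors' scatter, and the limit is 25 mm.
  - The wrist force was near zero and the robot was clear of everything.

The joint angles could not be read directly, so the lid opening, closing speed and final shut state are judged from pictures and fingertip motion only.

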